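# Fetch the shoehorn out of the hall tidy

## Task

The long shoehorn lies in the low hall tidy with both its ends under the fixed ledges, and it is longer than the opening between them. Grip it, work it out one end first by tilting it through the opening without forcing it against the tidy, and finish still holding it in the gripper, level and still, about 12 cm clear above the tidy's rim, ready for someone to take. Leave the candlesticks, the soap bottle and the dish as they are.

Things in the scene. Friction and masses are not known exactly. Their poses are not given: they have to be found in the camera images.
- tidy: Fixed cream rattan box, outside 185 (x) by 400 (y) by 70 mm high, inside 165 by 380 mm: walls 10, floor 12 mm thick. Origin: centre of its underside; y along its length, z up. A fixed ledge roofs each end beyond y = +100 and y = -100 mm: 8 mm thick, underside 62, top 70 mm above the origin, clear height beneath it 50 mm. Nothing stands on the ledges.
- opening (a point): Centre of the tidy's opening between the two ledges, level with the rim's top, 70 mm above the tidy's origin. The opening measures 165 mm (tidy's x) by 200 mm (tidy's y).
- shoehorn: Loose shoehorn lying flat on the tidy's floor, roughly along the tidy's y, 270 mm long, 0.09 to 0.18 kg. Origin: centre of its underside at mid length, where it balances within 10 mm; y towards the blade, z up. y -135 to +50 mm: dark wooden handle, straight bar 22 mm wide (x), 14 mm thick. y +50 to +135 mm: steel blade 34 mm wide, 12 mm thick.
- blade_end (a point): The blade's end of the shoehorn, middle of its 14 mm thickness, at y = +135 mm.
- handle_end (a point): The handle's end of the shoehorn, middle of its thickness, at y = -135 mm.
- palm_tall: Loose dark metal candlestick shaped like a palm tree, 190 mm high, foot 76 mm across, crown 110 mm across. Bystander. Origin: centre of its underside.
- palm_short: The same candlestick, 150 mm high. Bystander. Origin: centre of its underside.
- soap_bottle: Loose pale translucent bottle 60 mm across, 140 mm high, white cap. Bystander. Origin: centre of its underside.
- dish: Loose blue ceramic dish 110 mm across, 35 mm high. Bystander. Origin: centre of its underside.

How it is judged (in metres and radians):
On the way:
1. one end of the shoehorn is up out of the opening while the other is still down in the tidy (((height (world z) of blade_end above 0.08 m and height (world z) of handle_end below 0.062 m) or (height (world z) of handle_end above 0.08 m and height (world z) of blade_end below 0.062 m))), for 0.1 s.
At the end, for the whole second after the job is handed in: The shoehorn is gripped by the fingers (over 2 N) and touches neither tidy nor bystanders; both its ends are at least 80 mm above the tidy's rim (150 mm above the marble), its length is level within 14 degrees (0.25 rad), and it is still (height (world z) of each of blade_end, handle_end above 0.15 m and angle between shoehorn's own y axis and vertical between 1.32 and 1.82 rad and linear speed of shoehorn below 0.03 m/s and angular speed of shoehorn below 0.2 rad/s and contact force between shoehorn and the fingers above 2 N and contact force between shoehorn and tidy below 0.2 N and contact force between shoehorn and palm_tall below 0.2 N and contact force between shoehorn and palm_short below 0.2 N and contact force between shoehorn and soap_bottle below 0.2 N and contact force between shoehorn and dish below 0.2 N); the arm keeps its last pose, push and grip.
It fails at once if the shoehorn, once lifted, is forced against the tidy (over 25 N) (contact force between shoehorn and tidy above 25 N and height (world z) of any of blade_end, handle_end above 0.03 m).
It fails at once if the palm tall is moved more than 20 mm or tipped (distance of palm_tall from where it was at the start of the episode above 0.02 m or angle between palm_tall's own z axis and vertical above 0.3 rad).
It fails at once if the palm short is moved more than 20 mm or tipped (distance of palm_short from where it was at the start of the episode above 0.02 m or angle between palm_short's own z axis and vertical above 0.3 rad).
It fails at once if the soap bottle is moved more than 20 mm or tipped (distance of soap_bottle from where it was at the start of the episode above 0.02 m or angle between soap_bottle's own z axis and vertical above 0.3 rad).
It fails at once if the dish is moved more than 20 mm or tipped (distance of dish from where it was at the start of the episode above 0.02 m or angle between dish's own z axis and vertical above 0.3 rad).
It also fails if it takes over 42 s, if anything falls off the work surface, if the arm or the gripper's body presses on something with over 40 N, if the wrist force passes 120 N, or if a joint passes its speed limit or range.

## Robot

A 6-joint arm with a two-finger parallel gripper is mounted at the origin on the work surface. World frame = base frame: x ahead of the robot, y to its left, z up, the work surface at z = 0. Lengths are in mm, angles in degrees, forces in N, time in s.
With the tool pointing down it reaches from about 350 to 850 mm from the base axis. Payload 8.1 kg.
Tool frame: the origin (TCP) lies at the very end of the fingers, on their centre line; the grasp point (between the pads) lies 19 mm behind it; z points along the fingers, y is the line along which they close (so a half turn about z gives the same grasp; the last joint's range is limited). The gripper opens to 85 mm and grips with 20 to 120 N. Pads are 22 mm wide; open, the fingers measure 114 mm over their backs; the gripper's body (76 mm by 85 mm) begins 54 mm behind the grasp point. The pads swing forward as they close: fully open they stand 13 mm farther back than shut.
Start: joints at [-73.19, 7.471, 85.268, -0, 87.261, -4.893], TCP at [221.903, -557.462, 231.292] pointing down, gripper open.
Joint ranges: [-169.43, 169.43], [-51.17, 129.36], [1.28, 143.12], [-76.62, 256.62], [0, 156.53], [-152.29, 152.29]. Speed limits (degrees/s): [136.94, 136.94, 159.86, 180, 180, 180].

## Interface

Orientations are given as [roll, pitch, yaw] about the fixed x, y, z axes, in that order (R = Rz(yaw) Ry(pitch) Rx(roll)).
In Python, from bench import * gives the robot as it stands.
- The arm moves only by the tool play_rows, never from a script. Its argument "increments" is a list of rows, each a list of 3 entries, a list of its own where there are three numbers: the gripper's target within -1 to 1 (fully open at 1, half-way at 0, shut at -1), then the shift along the tool's x, y, z in mm, then the turn about the tool's z in rad. A call has 1 to 12 rows; each row shifts and turns the commanded pose from where the row before left it, along the tool's axes as they then stand; what a row does not reach is not made up. A row lasts 1/12 s, in which the tool goes at most 41.7 mm and 7.16 degrees, less where a joint would pass 70% of its speed; a pose out of reach is approached as far as the arm can. A call is refused whole if a number of a shift passes 41.7 or a number of a turn 0.125, either way. A call with a gripper value outside its range is refused whole. The fingers move at their own pace and stop on an object; "force" is the grip in N (left out, the last holds). Time passes only in rows, so rows that do not move let the fingers close. It gives the time, the measured TCP pose, the force, the opening and the grip force at its end, in the units of the state.
- sense(): the state, without advancing time (a new reading comes with each control period).
- snapshot(name): name is "side" or "top"; returns a dict with "color" (480x640x3 uint8, red, green, blue), "intrinsics" (3x3 intrinsics, pixels), "world_from_camera" (4x4, takes a point from camera to world coordinates). Camera axes: x right, y down, z forward; pixel columns grow to the right and rows downward; lengths in mm; the calibration is good to about 2 mm. A picture is of the moment at which its call begins. There is no depth.
- hand_in(): hands the job in; it is judged then, once.
Trained networks look in a picture, given as the dict that the camera call returned (one of the last four; its "shot" number tells which), for a name from the list of things; names that differ only in an ending like _2 or _b are one class to them, and where a whole thing is asked for, a point or a joint stands for the part that bears it (a point fixed in the world has none). Each returns a list of dicts, best first, with "p" (0 to 1); they miss things now and then, are a little off and sometimes report something else, mostly with a low value. They report only what shows in the picture. A call takes as long as a camera call.
- find_in(query, picture): "xyz" ([x, y, z] in mm, in the coordinates of the camera as it stood for that picture, good to about 4 mm: the middle of the surface that is visible of it).
- regions_of(query, picture): "mask" (480x640 bool, what is visible of it).
- pinpoint(query, picture): "xyz" ([x, y, z] in mm, in the coordinates of the camera as it stood for that picture, good to about 4 mm: a listed point, or the origin of a listed thing).
The state is a dict: "time": time; "joint_pos": joint angles; "qd": joint speeds; "joint_efforts": joint torques, N m; "tool_pos": TCP position; "tcp_rot": TCP orientation; "ft_force": force on the tool from outside, world axes, zero at the start; "wrist_torque": the same for the moment, N m; "finger_gap": finger opening in mm; "grip_force": force on a finger pad.
Only numpy, scipy, OpenCV 4.12 (cv2) and the standard library are available. Lean on these libraries where they do the work, as an engineer would, in place of code of your own. Each camera call takes 0.05 s, during which the arm holds its last target. There are 200 camera calls.

## Working session

There is one attempt and no reset: what is moved stays moved. The work goes in short steps, Python scripts to look and compute and a tool call to move; the robot and the scene stay as the last step left them, time stands still between calls to the robot, and variables do not carry over. Pictures are saved under pics/ and viewed, at most 10 in all, crops included, and the job is handed in when it is done.

Besides the shell and the picture viewer there is one more tool, called after ">>>" in YAML: its name, and indented under it one key for each argument. play_rows: Moves the arm, as the interface text tells. Its arguments: {"type":"object","properties":{"increments":{"type":"array","items":{"type":"array"}},"force":{"type":"number"}},"required":["increments"]}

```bash
mkdir -p pics; cat > h.py <<'E'
from bench import *
import numpy as np, cv2
def W(s,p):
    M=np.array(s["world_from_camera"]); return (M@np.append(p,1))[:3]
def look(cams,qs):
    for c in cams:
        s=snapshot(c)
        for q,f in qs:
            for r in f(q,s)[:2]: print(c,q,f.__name__,round(r["p"],2),W(s,r["xyz"]).round(0))
E
python3 - <<'E'
from h import *
ims=[]
for c in ["side","top"]:
    s=snapshot(c); cv2.imwrite(f"pics/{c}0.png",s["color"][:,:,::-1])
    print(c,W(s,[0,0,0]).round())
    for q in ["tidy","opening","shoehorn","blade_end","handle_end","palm_tall","palm_short","soap_bottle","dish"]:
        for r in pinpoint(q,s)[:1]: print(q,round(r["p"],2),W(s,r["xyz"]).round(0))
    for q in ["shoehorn"]:
        for r in find_in(q,s)[:1]: print("find",q,round(r["p"],2),W(s,r["xyz"]).round(0))
        for r in regions_of(q,s)[:1]:
            v,u=np.nonzero(r["mask"]); K=np.array(s["intrinsics"]);M=np.array(s["world_from_camera"])
            d=(M[:3,:3]@np.linalg.inv(K)@np.stack([u,v,np.ones_like(u)])).T; o=M[:3,3]
            P=o+d*((26-o[2])/d[:,2])[:,None]
            print(r["p"],len(u),cv2.fitLine(P[:,:2].astype(np.float32),2,0,.01,.01).ravel(),P.min(0),P.max(0),cv2.minAreaRect(P[:,:2].astype(np.float32)))
print(sense())
E
```

```text
side [ 457. 1031.  992.]
tidy 0.63 [515. -79.   4.]
opening 0.81 [514. -84.  73.]
shoehorn 0.81 [526. -79.  12.]
handle_end 0.55 [ 501. -211.   16.]
palm_tall 0.95 [759.  34.   2.]
palm_short 0.66 [ 768. -211.    4.]
soap_bottle 0.83 [755. 227.  -1.]
dish 0.92 [496. 493.  -3.]
find shoehorn 0.81 [ 520. -116.   27.]
0.96 397 [ 1.5488376e-01  9.8793268e-01  5.1631879e+02 -1.1533374e+02] [ 494.01939929 -211.34517352   26.        ] [539.52701332 -31.70965926  26.        ] ((515.3212280273438, -121.86162567138672), (181.98687744140625, 26.834794998168945), 81.32678985595703)
top [ 460.  120. 1226.]
tidy 0.94 [512. -86.   1.]
opening 0.92 [513. -79.  69.]
shoehorn 0.69 [509. -81.  -2.]
handle_end 0.84 [ 504. -217.   16.]
palm_tall 0.81 [761.  37.  -0.]
palm_short 0.73 [516. -81.  69.]
soap_bottle 0.72 [751. 222.  -1.]
dish 0.84 [489. 486.   3.]
find shoehorn 0.85 [516. -81.  24.]
0.58 968 [ 1.5078306e-01  9.8856688e-01  5.2022900e+02 -8.4847549e+01] [ 494.11338544 -191.70880721   26.        ] [550.92432428  11.78944981  26.        ] ((518.4894409179688, -89.56352233886719), (206.31161499023438, 36.45761489868164), 80.65364074707031)
{'time': 1.2, 'joint_pos': array([-7.31889678e+01,  7.47239841e+00,  8.52685126e+01,  1.52609955e-03,
        8.72641703e+01, -4.89250533e+00]), 'qd': array([-0.01569563, -0.03113525,  0.08734901,  0.00084222, -0.12365262,
        0.05351972]), 'joint_efforts': array([ 2.06199576e-03, -5.69318640e+01, -5.00855255e+01,  6.60202363e-05,
        1.32642635e-03, -5.88074272e-05]), 'tool_pos': array([ 221.91164103, -557.43186106,  231.2725277 ]), 'tcp_rot': array([-1.79995067e+02, -1.95216482e-03,  2.17034646e+01]), 'ft_force': array([-0.1452099 , -0.1518743 ,  0.10797948]), 'wrist_torque': array([-0.03669561,  0.01712879,  0.03703602]), 'grip_force': 0.0, 'finger_gap': 85.60690342637446}
```

View pics/top0.png

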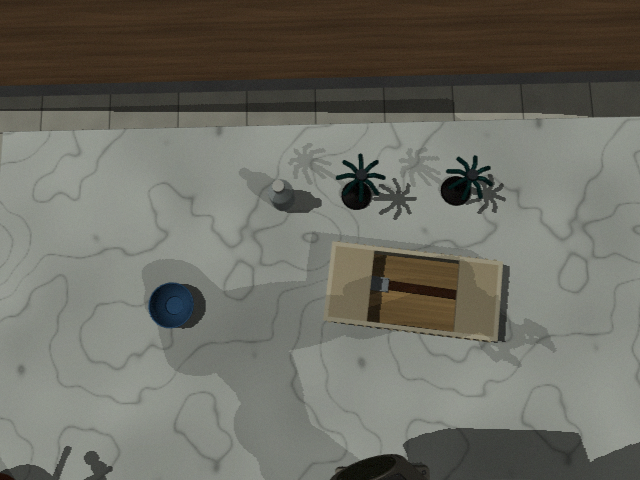

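View pics/side0.png

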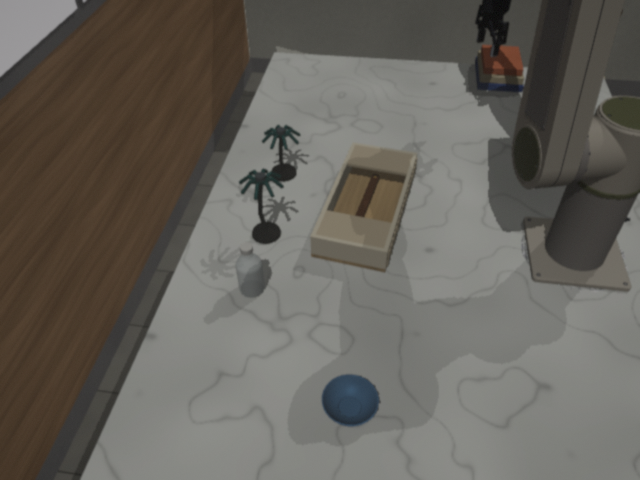

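The top view shows the tidy's rim corners at about (333,241), (503,262), (498,342) and (328,321). The steel blade start is visible at about (385,284), so the blade points to world +y and the handle runs right under the other ledge. The side view agrees, and the candlesticks stand well away at larger x.

```bash
python3 - <<'E'
from h import *
s=snapshot("top"); K=np.array(s["intrinsics"]);M=np.array(s["world_from_camera"])
def ray(u,v,z):
    d=M[:3,:3]@np.linalg.inv(K)@[u,v,1]; o=M[:3,3]; return (o+d*(z-o[2])/d[2])[:2].round(1)
for p in [(333,241),(503,262),(498,342),(328,321)]: print("rim",ray(*p,70))
g=s["color"][225:355,315:515,::-1]; cv2.imwrite("pics/crop.png",cv2.resize(g,None,fx=4,fy=4,interpolation=cv2.INTER_CUBIC))
np.save("c.npy",np.array([K[0,0],K[0,2],K[1,2]])); print(ray(389,285,26),ray(456,294,26))
for z,p in [(26,(372,284))]: print(ray(*p,z))
E
```

```text
rim [631.9  98.8]
rim [ 573.7 -295.6]
rim [ 391.2 -270.9]
rim [446.5 114.8]
[528.4 -34. ] [ 503.5 -193.5]
[531.7   6.7]
```

View pics/crop.png

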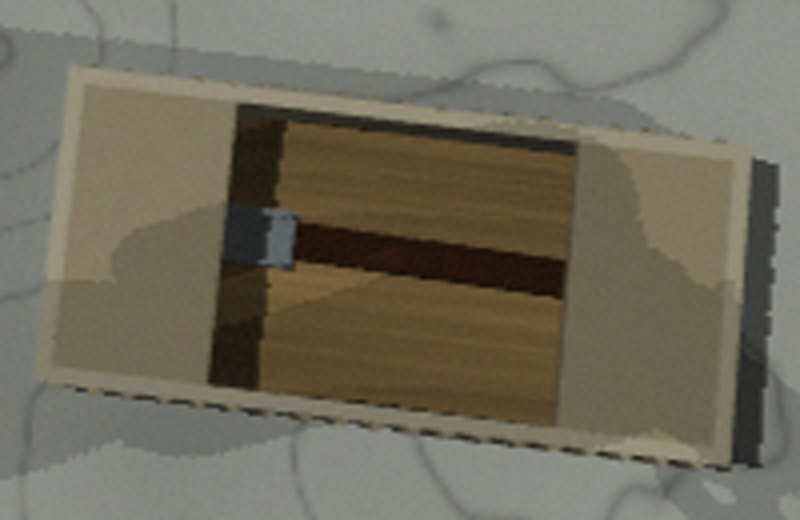

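>>> play_rows:
  increments:
    - [1,[0,0,0],-0.1047]
    - [1,[0,0,0],-0.1047]
    - [1,[0,0,0],-0.1047]
    - [1,[0,0,0],-0.1047]
    - [1,[0,0,0],-0.1047]
    - [1,[0,0,0],-0.1047]
    - [1,[0,0,0],-0.1047]
    - [1,[0,0,0],-0.1047]
    - [1,[0,0,0],-0.1047]
    - [1,[0,0,0],-0.1047]
    - [1,[0,0,0],0]
  force: 30

```text
time: 2.17
tool_pos: [221.9, -557.5, 231.3]
tcp_rot: [-180.0, 0.0, 82.0]
ft_force: [0.1, 0.1, 0.1]
finger_gap: 85.7
grip_force: 0.0
```

>>> play_rows:
  increments:
    - [0,[29.2,14.25,0],0]
    - [0,[29.2,14.25,0],0]
    - [0,[29.2,14.25,0],0]
    - [0,[29.2,14.25,0],0]
    - [0,[29.2,14.25,0],0]
    - [0,[29.2,14.25,0],0]
    - [0,[29.2,14.25,0],0]
    - [0,[29.2,14.25,0],0]
    - [0,[29.2,14.25,0],0]
    - [0,[29.2,14.25,0],0]
    - [0,[29.2,14.25,0],0]
    - [0,[29.2,14.25,0],0]

```text
time: 3.17
tool_pos: [442.5, -234.0, 231.6]
tcp_rot: [180.0, 0.0, 81.5]
ft_force: [0.5, -0.9, 0.0]
finger_gap: 42.7
grip_force: 0.0
```

>>> play_rows:
  increments:
    - [0,[29.2,14.25,0],0]
    - [0,[29.2,14.25,0],0]
    - [0,[29.2,14.25,0],0]
    - [0,[29.2,14.25,0],0]
    - [0,[0,0,30],0]
    - [0,[0,0,30],0]
    - [0,[0,0,30],0]
    - [0,[0,0,20],0]
    - [0,[0,0,0],0]
    - [0,[0,0,0],0]

```text
time: 4.0
tool_pos: [514.1, -127.8, 120.5]
tcp_rot: [-179.8, -0.0, 81.6]
ft_force: [0.7, 0.5, 0.2]
finger_gap: 42.8
grip_force: 0.0
```

```bash
python3 - <<'E'
from h import *
t=snapshot("top"); s=snapshot("side")
cv2.imwrite("pics/near.png",np.hstack([cv2.resize(t["color"][215:365,315:515],(400,300)),cv2.resize(s["color"][120:290,270:470],(400,300))])[:,:,::-1])
r=sense(); print(r["tool_pos"],r["tcp_rot"],r["finger_gap"])
E
```

```text
[ 516.17738421 -128.60678426  123.34037482] [1.79848595e+02 2.89708597e-02 8.16007780e+01] 42.70418600267113
```

View pics/near.png

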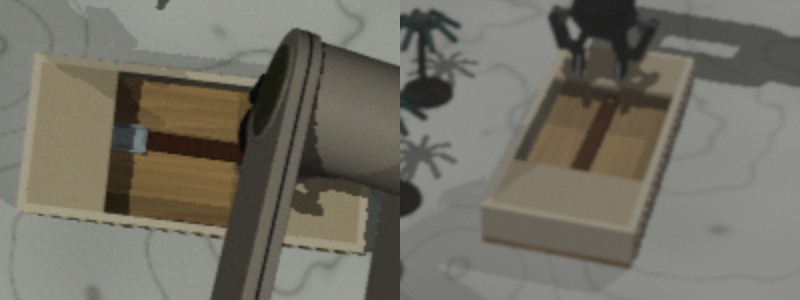

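The pictures show the half-open fingers straddling the bar (side crop, about (600,75)), with the junction still at its old place. I'm descending.

>>> play_rows:
  increments:
    - [0,[0,0,15],0]
    - [0,[0,0,15],0]
    - [0,[0,0,15],0]
    - [0,[0,0,15],0]
    - [0,[0,0,15],0]
    - [0,[0,0,15],0]
    - [0,[0,0,10],0]
    - [0,[0,0,5],0]
    - [0,[0,0,0],0]
    - [0,[0,0,0],0]

```text
time: 4.93
tool_pos: [515.8, -128.4, 17.3]
tcp_rot: [179.9, 0.0, 81.7]
ft_force: [0.6, -0.1, 0.3]
finger_gap: 42.9
grip_force: 0.0
```

>>> play_rows:
  increments:
    - [-0.4,[0,0,0],0]
    - [-1,[0,0,0],0]
    - [-1,[0,0,0],0]
    - [-1,[0,0,0],0]
    - [-1,[0,0,0],0]
    - [-1,[0,0,0],0]
  force: 30

```text
time: 5.43
tool_pos: [516.0, -128.5, 17.7]
tcp_rot: [179.9, 0.0, 81.7]
ft_force: [-1.4, 0.3, 5.6]
finger_gap: 20.5
grip_force: 30.4
```

>>> play_rows:
  increments:
    - [-1,[0,0,-3],0]
    - [-1,[0,0,-3],0]
    - [-1,[0,0,0],0]
    - [-1,[6,0,0],0]
    - [-1,[6,0,0],0]
    - [-1,[6,0,0],0]
    - [-1,[6,0,0],0]
    - [-1,[6,0,0],0]
    - [-1,[6,0,0],0]
    - [-1,[4,0,0],0]
    - [-1,[0,0,0],0]

```text
time: 6.35
tool_pos: [520.9, -87.5, 22.2]
tcp_rot: [-180.0, -0.0, 81.7]
ft_force: [-0.3, -0.7, -2.0]
finger_gap: 20.8
grip_force: 29.6
```

```bash
python3 - <<'E'
from h import *
t=snapshot("top"); s=snapshot("side")
cv2.imwrite("pics/slid.png",np.hstack([cv2.resize(t["color"][215:365,315:515],(400,300)),cv2.resize(s["color"][120:290,270:470],(400,300))])[:,:,::-1])
r=sense(); print(r["tool_pos"],r["ft_force"],r["wrist_torque"],r["finger_gap"])
for q in ["handle_end","blade_end"]:
  for x in pinpoint(q,s)[:1]: print(q,x["p"],W(s,x["xyz"]))
E
```

```text
[520.83932969 -88.35231537  22.30203961] [ 0.32687826 -0.34984497 -0.86538936] [-0.07553952 -0.0064453   0.03304281] 20.7015411354916
handle_end 0.55 [ 505.8077657  -171.15628154   21.87975066]
```

View pics/slid.png

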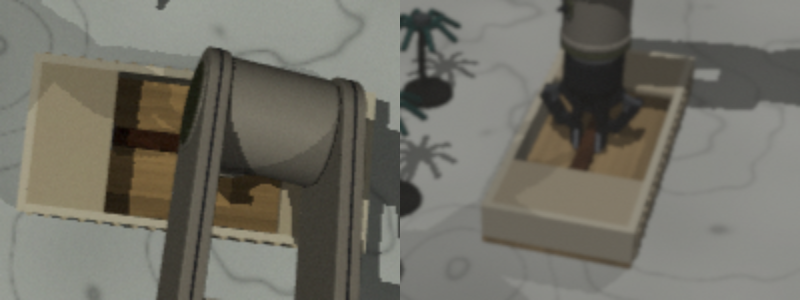

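The junction has moved under the +y ledge, and at about y=-171 the handle end is inside the opening. I'm lifting with a light grip so the bar can pivot under the ledge.

>>> play_rows:
  increments:
    - [-1,[0,0,-5],0]
    - [-1,[0,0,-5],0]
    - [-1,[0,0,-5],0]
    - [-1,[0,0,-5],0]
    - [-1,[0,0,-3],0]
    - [-1,[0,0,-3],0]
    - [-1,[0,0,-2],0]
    - [-1,[0,0,-2],0]
    - [-1,[0,0,-2],0]
    - [-1,[0,0,0],0]
  force: 20

```text
time: 7.38
tool_pos: [521.0, -88.6, 54.6]
tcp_rot: [180.0, 0.0, 81.7]
ft_force: [0.3, 0.3, -2.0]
finger_gap: 20.6
grip_force: 29.6
```

>>> play_rows:
  increments:
    - [-1,[0,0,-2],0]
    - [-1,[0,0,-2],0]
    - [-1,[0,0,-2],0]
    - [-1,[0,0,-2],0]
    - [-1,[0,0,0],0]

```text
time: 7.8
tool_pos: [520.7, -88.5, 62.5]
tcp_rot: [-180.0, 0.0, 81.7]
ft_force: [-1.3, 1.1, -3.1]
finger_gap: 20.9
grip_force: 29.2
```

```bash
cat > m.py <<'E'
from h import *
s=snapshot("side"); t=snapshot("top")
r=sense(); print(r["time"],r["tool_pos"],r["ft_force"],r["wrist_torque"],r["finger_gap"],r["grip_force"])
for n,c in (("side",s),("top",t)):
  for q in ["handle_end","blade_end","shoehorn"]:
    for x in pinpoint(q,c)[:1]: print(n,q,round(x["p"],2),W(c,x["xyz"]).round())
E
python3 m.py
```

```text
7.9 [520.64078635 -88.46540747  62.20299106] [ 0.03660636  0.27441975 -2.75660917] [-0.12519846  0.103077    0.06866762] 21.16313393713173 29.26147699356079
side handle_end 0.89 [ 508. -171.   66.]
side blade_end 0.51 [514. -82.   2.]
side shoehorn 0.71 [534. -40.  52.]
top handle_end 0.33 [ 764. -216.   -0.]
top shoehorn 0.61 [526. -45.  54.]
```

>>> play_rows:
  increments:
    - [-1,[0,0,-2],0]
    - [-1,[0,0,-2],0]
    - [-1,[0,0,-2],0]
    - [-1,[0,0,-2],0]
    - [-1,[0,0,0],0]

```text
time: 8.62
tool_pos: [521.2, -88.7, 71.0]
tcp_rot: [179.9, 0.0, 81.7]
ft_force: [-0.6, -0.1, -2.9]
finger_gap: 21.0
grip_force: 29.0
```

```bash
python3 m.py
```

```text
8.7167 [521.06841802 -88.70349757  70.62428462] [ 0.434246   -0.02007987 -2.69169863] [-0.21956332  0.0264721  -0.05960516] 20.945990839337593 29.00424152612686
side handle_end 0.87 [ 508. -173.   81.]
side shoehorn 0.83 [533. -45.  56.]
top shoehorn 0.97 [526. -48.  58.]
```

It pivots gently at about 3 N, so I'm continuing.

>>> play_rows:
  increments:
    - [-1,[0,0,-3],0]
    - [-1,[0,0,-3],0]
    - [-1,[0,0,-3],0]
    - [-1,[0,0,-3],0]
    - [-1,[0,0,-3],0]
    - [-1,[0,0,-3],0]
    - [-1,[0,0,-3],0]
    - [-1,[0,0,-3],0]
    - [-1,[0,0,0],0]
    - [-1,[0,0,0],0]

```text
time: 9.85
tool_pos: [521.0, -88.7, 94.6]
tcp_rot: [180.0, 0.0, 81.7]
ft_force: [0.9, -0.6, -3.1]
finger_gap: 21.3
grip_force: 28.0
```

```bash
python3 m.py
```

```text
9.95 [520.83469054 -88.69372914  94.32374624] [-0.20331348 -0.83281424 -2.53534196] [-0.27824639  0.04090206 -0.01223272] 20.94569120254519 27.99961656332016
side handle_end 0.72 [ 510. -171.  120.]
side shoehorn 0.84 [532. -48.  73.]
top shoehorn 0.79 [523. -54.  74.]
```

>>> play_rows:
  increments:
    - [-1,[-6,0,0],0]
    - [-1,[-8,0,0],0]
    - [-1,[-8,0,0],0]
    - [-1,[-8,0,0],0]
    - [-1,[-8,0,0],0]
    - [-1,[-8,0,0],0]
    - [-1,[-8,0,0],0]
    - [-1,[-8,0,0],0]
    - [-1,[-8,0,0],0]
    - [-1,[-8,0,0],0]
    - [-1,[-8,0,0],0]
    - [-1,[-8,0,0],0]

```text
time: 11.25
tool_pos: [507.1, -182.4, 94.3]
tcp_rot: [180.0, 0.0, 81.7]
ft_force: [-0.3, 0.3, -1.0]
finger_gap: 20.6
grip_force: 28.1
```

```bash
cat >> m.py <<'E'
cv2.imwrite("pics/m%.0f.png"%(r["time"]*10),np.hstack([cv2.resize(t["color"][215:365,315:515],(400,300)),cv2.resize(s["color"][90:290,270:470],(400,400))[:300]])[:,:,::-1])
E
python3 m.py; ls pics
```

```text
11.35 [ 507.05721527 -182.85417567   94.34347535] [-0.68592177 -0.08868239 -1.85716578] [-0.11570957 -0.02401439  0.01139348] 20.94199387607593 28.053449392318726
side handle_end 0.7 [ 492. -264.  123.]
side shoehorn 0.88 [ 521. -142.   73.]
top handle_end 0.36 [759.  39.  -2.]
top blade_end 0.58 [531. -20.  36.]
top shoehorn 0.6 [ 510. -146.   73.]
crop.png
m114.png
near.png
side0.png
slid.png
top0.png
```

>>> play_rows:
  increments:
    - [-1,[0,0,-6],0]
    - [-1,[0,0,-8],0]
    - [-1,[0,0,-8],0]
    - [-1,[0,0,-8],0]
    - [-1,[0,0,-8],0]
    - [-1,[0,0,-8],0]
    - [-1,[0,0,-8],0]
    - [-1,[0,0,-8],0]
    - [-1,[0,0,-6],0]
    - [-1,[0,0,0],0]

```text
time: 12.48
tool_pos: [508.1, -182.0, 164.3]
tcp_rot: [179.9, 0.0, 81.7]
ft_force: [0.7, 0.7, -1.1]
finger_gap: 20.5
grip_force: 28.1
```

>>> play_rows:
  increments:
    - [-1,[5,0,0],0]
    - [-1,[8,0,0],0]
    - [-1,[8,0,0],0]
    - [-1,[8,0,0],0]
    - [-1,[8,0,0],0]
    - [-1,[8,0,0],0]
    - [-1,[8,0,0],0]
    - [-1,[4,0,0],0]
    - [-1,[0,0,0],0]

```text
time: 13.23
tool_pos: [515.6, -124.0, 162.3]
tcp_rot: [-180.0, -0.0, 81.8]
ft_force: [-0.4, -0.6, -2.0]
finger_gap: 20.8
grip_force: 28.1
```

```bash
python3 m.py; ls pics
```

```text
13.3333 [ 515.5026327  -125.02232518  162.33442884] [ 0.36323447 -0.37041137 -0.26175417] [-0.10083744  0.00360184 -0.00354151] 21.038150250924456 28.06828111410141
side handle_end 0.98 [ 502. -207.  186.]
side blade_end 0.69 [544.  48. 110.]
side shoehorn 0.76 [531. -84. 141.]
top blade_end 0.98 [540.  42. 105.]
top shoehorn 0.66 [520. -90. 140.]
crop.png
m114.png
m133.png
near.png
side0.png
slid.png
top0.png
```

>>> play_rows:
  increments:
    - [-1,[0,0,6],0]
    - [-1,[0,0,6],0]
    - [-1,[0,0,6],0]
    - [-1,[0,0,4],0]
    - [-1,[0,0,3],0]
    - [-1,[0,0,3],0]
    - [-1,[0,0,3],0]
    - [-1,[0,0,3],0]
    - [-1,[0,0,3],0]
    - [-1,[0,0,3],0]
    - [-1,[0,0,3],0]
    - [-1,[0,0,0],0]

```text
time: 14.63
tool_pos: [515.2, -125.1, 118.7]
tcp_rot: [-180.0, -0.0, 81.7]
ft_force: [-0.6, -0.7, -0.5]
finger_gap: 21.0
grip_force: 28.4
```

>>> play_rows:
  increments:
    - [-1,[0,0,3],0]
    - [-1,[0,0,3],0]
    - [-1,[0,0,3],0]
    - [-1,[0,0,3],0]
    - [-1,[0,0,3],0]
    - [-1,[0,0,3],0]
    - [-1,[0,0,3],0]
    - [-1,[0,0,3],0]
    - [-1,[0,0,3],0]
    - [-1,[0,0,3],0]
    - [-1,[0,0,0],0]

```text
time: 15.55
tool_pos: [515.0, -125.0, 88.4]
tcp_rot: [-179.9, -0.0, 81.7]
ft_force: [-0.0, -1.2, -0.2]
finger_gap: 21.3
grip_force: 28.5
```

```bash
python3 m.py; ls pics
```

```text
15.65 [ 515.29813603 -124.93326429   89.04332863] [-0.2393912  -0.24364569  0.54869228] [ 0.2383629  -0.00926923  0.0562494 ] 20.70047092356457 28.495653569698334
side handle_end 0.56 [ 503. -208.   90.]
side shoehorn 0.55 [529. -78.  78.]
top blade_end 0.55 [541.  53.  77.]
top shoehorn 0.68 [521. -84.  77.]
crop.png
m114.png
m133.png
m156.png
near.png
side0.png
slid.png
top0.png
```

The bar is nearly level on the ledge. I'll lower it a little further, tighten the grip and lift.

>>> play_rows:
  increments:
    - [-1,[0,0,2],0]
    - [-1,[0,0,2],0]
    - [-1,[0,0,2],0]
    - [-1,[0,0,0],0]
    - [-1,[0,0,0],0]

```text
time: 16.37
tool_pos: [515.3, -125.2, 83.1]
tcp_rot: [-180.0, 0.0, 81.7]
ft_force: [-0.2, -1.3, 0.0]
finger_gap: 21.3
grip_force: 28.5
```

>>> play_rows:
  increments:
    - [-1,[0,0,0],0]
    - [-1,[0,0,0],0]
    - [-1,[0,0,0],0]
    - [-1,[0,0,-4],0]
    - [-1,[0,0,-6],0]
    - [-1,[0,0,-8],0]
    - [-1,[0,0,-8],0]
    - [-1,[0,0,-8],0]
    - [-1,[0,0,-8],0]
    - [-1,[0,0,-8],0]
  force: 60

```text
time: 17.2
tool_pos: [515.7, -125.2, 134.5]
tcp_rot: [180.0, 0.0, 81.7]
ft_force: [-0.1, -0.6, -1.8]
finger_gap: 19.6
grip_force: 62.1
```

>>> play_rows:
  increments:
    - [-1,[0,0,-8],0]
    - [-1,[0,0,-8],0]
    - [-1,[0,0,-8],0]
    - [-1,[0,0,-8],0]
    - [-1,[0,0,-8],0]
    - [-1,[0,0,-8],0]
    - [-1,[0,0,-8],0]
    - [-1,[0,0,-6],0]
    - [-1,[0,0,-4],0]
    - [-1,[0,0,0],0]
    - [-1,[0,0,0],0]
    - [-1,[0,0,0],0]

```text
time: 18.2
tool_pos: [515.2, -125.0, 198.8]
tcp_rot: [-180.0, -0.0, 81.7]
ft_force: [0.4, 0.5, -2.0]
finger_gap: 20.0
grip_force: 62.2
```

```bash
python3 m.py; ls pics|grep m1; cp $(ls -t pics/m1*|head -1) pics/final.png
```

```text
18.3 [ 515.0808481  -125.02730765  198.61840305] [-0.3890918  -0.57435367 -3.01123942] [-0.10910658 -0.00485483 -0.04528448] 19.760541448472623 62.153077125549316
side handle_end 0.62 [ 504. -207.  201.]
side blade_end 0.84 [547.  53. 191.]
side shoehorn 0.58 [526. -79. 190.]
top handle_end 0.74 [508. -84.  -1.]
top blade_end 0.91 [541.  53. 189.]
top shoehorn 0.92 [519. -83. 188.]
m114.png
m133.png
m156.png
m183.png
```

View pics/final.png

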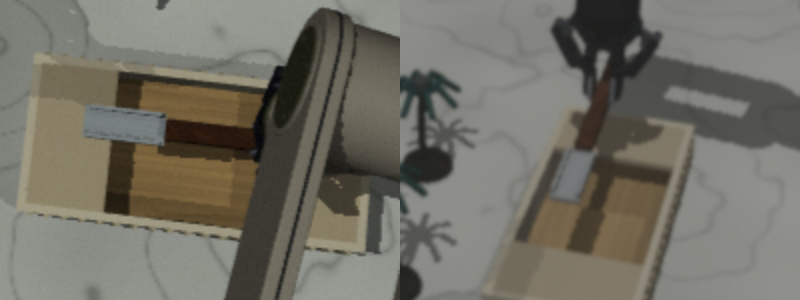

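The picture shows the shoehorn held level above the tidy, with the blade at about (125,123) in the top crop. The ends measure about 190 and 201 mm high and the grip is 62 N.

```bash
python3 -c "
from h import *
print(hand_in())"
```

```text
the job is handed in; nothing more can be done
None
```

The shoehorn is out of the tidy handle end first and handed in still gripped (about 62 N), level within about 3°, its ends roughly 120–130 mm above the rim; wrist forces stayed under 6 N and the arm kept well away from the candlesticks, bottle and dish, though no verdict was shown.

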